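# Load an egg in the rocker and click its selector to the green mark

## Robot

A 7-joint arm with a two-finger parallel gripper is mounted at the origin on a cart in front of the work surface, level with it; the furniture and walls round the work are solid. World frame = base frame: x ahead of the robot, y to its left, z up, the work surface at z = 0. Lengths are in mm, angles in rad, forces in N, time in s.
With the tool pointing down it reaches from about 425 to 800 mm from the base axis. Payload 8.3 kg.
Tool frame: the origin (TCP) lies at the very end of the fingers, on their centre line; the grasp point (between the pads) lies 19 mm behind it; z points along the fingers, y is the line along which they close (so a half turn about z gives the same grasp; the last joint's range is limited). The gripper opens to 85 mm and grips with 20 to 120 N. Pads are 22 mm wide; open, the fingers measure 114 mm over their backs; the gripper's body (76 mm by 85 mm) begins 54 mm behind the grasp point. The pads swing forward as they close: fully open they stand 13 mm farther back than shut.
Start: joints at [-1.242, 0.383, 0.016, 1.37, -0.006, 1.388, -0.046], TCP at [238.606, 577.642, 231.279] pointing down, gripper open.
Joint ranges: [-2.95, 2.95], [-0.25, 2.06], [-1.52, 1.56], [0.18, 2.33], [-1.44, 4.58], [0.02, 2.06], [-3.01, 3.01]. Speed limits (rad/s): [2.39, 2.39, 3.01, 3.01, 3.14, 3.14, 3.14].

## Interface

Orientations are given as a unit quaternion [w, x, y, z].
In Python, from cell import ctrl gives the robot as it stands.
- The arm moves only by the tool arm_command, never from a script. Its argument "deltas" is one flat list of numbers, 7 for each row, row after row: the shift along the world's x, y, z in cm, then the turn, a rotation vector about the world's x, y, z in rad, then the opening, from 0 (shut) to 1 (fully open). A call has 1 to 5 rows; each row is the pose to reach, as a shift and turn from the pose commanded when the call began; what a row does not reach only later rows make up. A row lasts 1/12 s, in which the tool goes at most 41.7 mm and 7.16 degrees, less where a joint would pass 70% of its speed; a pose out of reach is approached as far as the arm can. A call with a gripper value outside its range is refused whole. The fingers move at their own pace and stop on an object; "squeeze" is the grip in N (left out, the last holds). Time passes only in rows, so rows that repeat a pose let the fingers close. It gives the time, the measured TCP pose, the force, the opening and the grip force at its end, in the units of the state.
- ctrl.sense(): the state, without advancing time (a new reading comes with each control period).
- ctrl.snapshot(name): name is "side" or "top" or "wrist"; returns the picture (400x640x3 uint8, red, green, blue); there is no depth.
- ctrl.camera_params(name): a dict with "intrinsics" (3x3 intrinsics, pixels), "distortion" ([k1, k2, p1, p2, k3] as OpenCV has them; the pictures are not rectified), "view" (4x4, takes a point from world to camera coordinates); the wrist camera has in their place "hand_eye" (4x4, takes a point from camera to tool coordinates, whose origin is the TCP and whose axes are the flange's). Camera axes: x right, y down, z forward; pixel columns grow to the right and rows downward; lengths in mm; the calibration is good to about 2 mm. A picture is of the moment at which its call begins: read the wrist's pose just before it. camera_params takes no time and is no camera call.
- ctrl.finish_job(): hands the job in; it is judged then, once.
Trained networks look in the newest picture that a camera, given by its name, has taken for a name from the list of things; names that differ only in an ending like _2 or _b are one class to them, and where a whole thing is asked for, a point or a joint stands for the part that bears it (a point fixed in the world has none). Each returns a list of dicts, best first, with "confidence" (0 to 1); they miss things now and then, are a little off and sometimes report something else, mostly with a low value. They report only what shows in the picture. A call takes as long as a camera call.
- ctrl.trace(target, camera): "region" (400x640 bool, what is visible of it) and "box" ([left, top, right, bottom] in pixels, round what is visible of it).
The state is a dict: "time": time; "qpos": joint angles; "qd": joint speeds; "joint_torque": joint torques, N m; "position": TCP position; "tool_rot": TCP orientation; "force": force on the tool from outside, world axes, zero at the start; "torque": the same for the moment, N m; "grip_width": finger opening in mm; "gripper_force": force on a finger pad.
Only numpy, scipy, OpenCV 4.12 (cv2) and the standard library are available. Lean on these libraries where they do the work, as an engineer would, in place of code of your own. Each camera call takes 0.05 s, during which the arm holds its last target. There are 200 camera calls.

## Task

Take the brown egg from the white stand and set it gently, pointed end down, in the empty cup of the egg rocker (the cup with the green collar round its foot), without dropping or pressing it. Then turn the rocker's selector clockwise, click by click, until its white pointer rests in the click at the green mark, without running past that mark. Leave the white egg and the red-lidded jar where they are.

Things in the scene. Friction and masses are not known exactly. Their poses are not given: they have to be found in the camera images.
- egg_center (a point): Centre, half-way up, of the brown hen's egg: 56 mm tall, widest (43 mm) about at this point, 58 g, round about its z axis, which points up out of its blunt end (pointed end down). It starts standing in the cup of the white stand; let go in a cup it stays upright. Fragile.
- egg_stand: Fixed white round stand with one blue egg cup, 36 mm tall, foot 62 mm across; origin at the centre of its underside. The cup's rim is 38 mm across outside, narrower than the egg, so fingers can pass beside it.
- cup_mouth (a point): Centre of the mouth, at rim height, of the empty blue cup to be filled: rim 38 mm across outside, 31 mm inside, 28 mm above the rocker's deck; a green collar 54 mm across lies round its foot. x and y as the rocker's. A seated egg has its centre 18 mm above this point. The other cup (white egg) is 74 mm off along the rocker's y, either side.
- egg_white_center (a point): Centre, half-way up, of the white egg that stands loose in the rocker's other cup; same size as the brown one. To be left alone.
- rocker: Fixed cream housing, 105 (x) by 250 (y) by 40 mm to its deck; origin at the centre of its underside, x away from its front, y to its left. The two cups stand at x = 0, y = -15 and -89 mm. On its left part (y = 31 to 125 mm) a panel slopes up from the front edge (40 mm high) to the back (78 mm), 20 degrees from level, facing front and up.
- selector_grip (a point): Point on the selector's axis, 27 mm out from the sloping panel, at which to grip the bar. z: along the axis out of the panel (20 degrees from vertical, leaning to the rocker's front); x: along the bar to the end with the white pointer line. Black bar 54 mm long (x), 13 mm wide (y), 6 to 34 mm above the panel, on a black disc 48 mm across, 6 mm high.
- selector (a joint): Selector angle, a detent click each 0.5236 rad. Grows clockwise seen facing the panel (= by minus that angle about the grip's z). Eight marks, 0 (at 0 rad, left) to 7; starts in click 0, 1 or 2; the green larger mark is 6 (3.1416 rad). Leaving a click takes up to 0.18 N m, falling to none half-way, then it springs on into the next; let go, it snaps to the nearest click.
- stain_jar: Jar with a red lid, 62 mm across and 60 mm tall, between the stand and the rocker; origin at its underside. Bystander.
- blue_bottle: Fixed bottle with a blue body and a white cap, 44 mm across and 93 mm tall, left of the stand; origin at its underside. Bystander.

How it is judged:
By the outcome, as a careful person would: the job done as asked, in the order asked, and still so for the second after the job is handed in, with the robot touching nothing.
It also fails if it takes over 72 s, if anything falls off the work surface, if the arm or the gripper's body presses on something with over 40 N, if the wrist force passes 120 N, or if a joint passes its speed limit or range.

## Working session

There is one attempt and no reset: what is moved stays moved. The work goes in short steps, Python scripts to look and compute and a tool call to move; the robot and the scene stay as the last step left them, time stands still between calls to the robot, and variables do not carry over. Pictures are saved under pics/ and viewed, at most 10 in all, crops included, and the job is handed in when it is done.

Besides the shell and the picture viewer there is one more tool, called after ">>>" by a JSON object that holds its "name" and its "arguments". arm_command: Moves the arm, as the interface text tells. Its arguments: {"type":"object","properties":{"deltas":{"type":"array","items":{"type":"number"}},"squeeze":{"type":"number"}},"required":["deltas"]}

```bash
mkdir -p pics; ls
cat > h.py <<'E'
import numpy as np,cv2
from cell import ctrl
from scipy.spatial.transform import Rotation as R
def snap(n,f=None):
    s=ctrl.sense(); im=ctrl.snapshot(n)
    if f: cv2.imwrite('pics/'+f,im[:,:,::-1])
    return s,im
def cam(n,s=None):
    p=ctrl.camera_params(n);K=np.array(p['intrinsics'],float);d=np.array(p['distortion'],float)
    if n=='wrist':
        q=s['tool_rot'];T=np.eye(4);T[:3,:3]=R.from_quat([q[1],q[2],q[3],q[0]]).as_matrix();T[:3,3]=s['position']
        V=np.linalg.inv(T@np.array(p['hand_eye']))
    else: V=np.array(p['view'])
    return K,d,V
def proj(P,c):
    K,d,V=c
    return cv2.projectPoints(np.atleast_2d(np.array(P,float)),cv2.Rodrigues(V[:3,:3])[0],V[:3,3],K,d)[0][:,0]
def ray(uv,c):
    K,d,V=c;x=cv2.undistortPoints(np.array([[uv]],float),K,d)[0,0]
    o=-V[:3,:3].T@V[:3,3];r=V[:3,:3].T@np.array([x[0],x[1],1]);return o,r/np.linalg.norm(r)
def onz(uv,c,z):
    o,r=ray(uv,c);return o+r*(z-o[2])/r[2]
def tri(rs):
    A=sum(np.eye(3)-np.outer(r,r) for o,r in rs);b=sum((np.eye(3)-np.outer(r,r))@o for o,r in rs)
    return np.linalg.solve(A,b)
E
python3 - <<'E'
from h import *
np.set_printoptions(precision=1,suppress=True)
for n in ['side','top','wrist']:
    s,im=snap(n,n+'0.png');c=cam(n,s)
    print(n,'cam at',ray((320,200),c))
    for t in ['egg_center','egg_stand','egg_white_center','rocker','selector','stain_jar','blue_bottle']:
        for r in ctrl.trace(t,n)[:2]:
            m=r['region'];ys,xs=np.nonzero(m);print(t,round(r['confidence'],2),r['box'],xs.mean().round(1),ys.mean().round(1))
print(ctrl.sense())
a=cv2.imread('pics/top0.png');b=cv2.imread('pics/side0.png')
cv2.imwrite('pics/both.png',cv2.resize(np.vstack([a,b]),(480,600)))
E
```

```text
pics
side cam at (array([ 865.5, -476.7,  916. ]), array([-0.4,  0.5, -0.8]))
egg_center 0.45 [343.7, 151.8, 358.6, 166.4] 352.3 156.7
egg_stand 0.67 [343.4, 163.6, 361.5, 177.4] 351.4 169.6
egg_white_center 0.72 [214.2, 313.0, 233.7, 336.8] 223.5 325.9
rocker 0.56 [201.8, 257.1, 305.7, 361.7] 257.5 309.2
selector 0.72 [270.8, 262.0, 285.7, 285.2] 277.2 274.3
stain_jar 0.83 [293.5, 189.8, 316.6, 222.1] 305.6 206.8
blue_bottle 0.54 [392.0, 128.5, 404.5, 157.6] 401.3 144.2
top cam at (array([ 266.7,   78.2, 1561.9]), array([ 0.1, -0. , -1. ]))
egg_stand 0.57 [242.5, 210.0, 260.6, 233.9] 253.7 223.2
egg_white_center 0.64 [450.1, 168.9, 464.8, 182.2] 457.1 176.4
rocker 0.68 [378.8, 163.9, 465.5, 197.0] 419.8 180.6
selector 0.61 [240.1, 211.0, 253.2, 227.9] 247.5 219.2
selector 0.52 [393.6, 174.4, 408.9, 185.9] 400.4 180.1
stain_jar 0.55 [316.9, 205.3, 333.6, 227.1] 324.5 216.6
blue_bottle 0.67 [188.2, 186.0, 203.9, 201.2] 195.9 194.4
blue_bottle 0.32 [241.9, 210.7, 254.1, 223.6] 247.5 219.2
wrist cam at (array([176.4, 603. , 373.4]), array([ 0.3, -0.1, -1. ]))
egg_center 0.75 [125.5, 369.0, 144.2, 398.3] 133.6 385.0
blue_bottle 0.37 [287.8, 341.9, 305.0, 343.9] 295.3 342.1
{'time': 1.2, 'qpos': array([-1.2,  0.4,  0. ,  1.4, -0. ,  1.4, -0. ]), 'qd': array([-0., -0.,  0., -0., -0., -0., -0.]), 'joint_torque': array([ -0. , -62.7,   0.8, -37.2,   0. ,   0. ,  -0. ]), 'position': array([238.6, 577.6, 231.3]), 'tool_rot': array([-0. ,  0.2,  1. , -0. ]), 'force': array([-0.,  1., -0.]), 'torque': array([-0., -0., -0.]), 'gripper_force': 0.0, 'grip_width': 85.44455355435466}
```

View pics/top0.png

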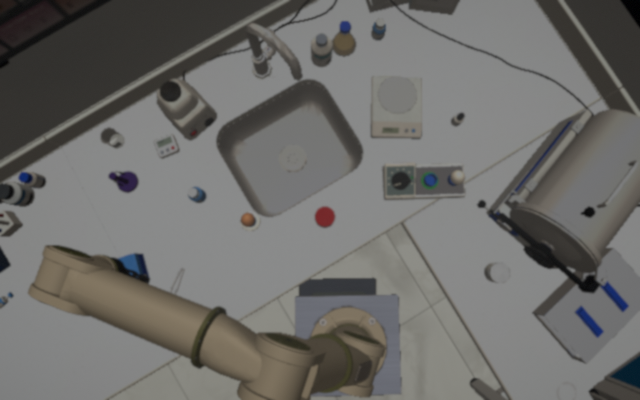

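View pics/side0.png

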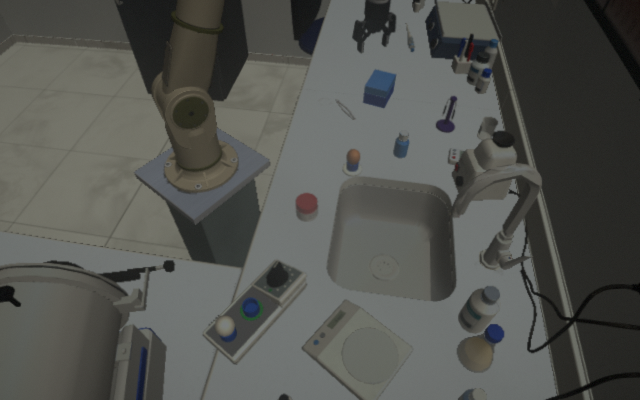

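Top view: brown egg at (248,219), red jar (325,217), rocker with dial (401,180), empty green-collared cup (430,181) and white egg (457,177). The side view agrees: egg (352,157), dial (280,272), cup (250,308).

```bash
cat > m.py <<'E'
from h import *
np.set_printoptions(precision=1,suppress=True)
ct=cam('top');cs=cam('side')
print('egg',tri([ray((248,219),ct),ray((352.5,157),cs)]))
print('egg z46',onz((248,219),ct,46),onz((352.5,157),cs,46))
print('jar',onz((325,216.7),ct,60))
print('bottle',onz((196,193),ct,80))
print('white',onz((457,177),ct,86), 'cup',onz((430.3,180.7),ct,68), onz((250.5,306.5),cs,68),'dial',onz((401,180),ct,75))
a=cv2.imread('pics/top0.png')[150:240,370:480];b=cv2.imread('pics/side0.png')[250:365,195:315]
g=lambda i:cv2.resize(i,(480,400),interpolation=cv2.INTER_CUBIC)
im=cv2.convertScaleAbs(np.hstack([cv2.resize(a,None,fx=3.6,fy=3.6,interpolation=2),cv2.resize(b,None,fx=3.3,fy=3.6*90/115,interpolation=2)]),alpha=1.3)
cv2.imwrite('pics/c.png',im);print(im.shape)
s=ctrl.sense();print(R.from_quat(np.roll(s['tool_rot'],-1)).as_matrix())
print(ctrl.camera_params('wrist'))
E
python3 m.py
```

```text
egg [384.5 289.4  57.6]
egg z46 [386.7 292.2  46. ] [376.9 298.4  46. ]
jar [388.4  60.4  60. ]
bottle [464.  442.2  80. ]
white [ 497.4 -335.7   86. ] cup [ 490.3 -258.7   68. ] [ 498.3 -263.1   68. ] dial [ 492.9 -168.9   75. ]
(324, 792, 3)
[[-0.9  0.4 -0. ]
 [ 0.4  0.9 -0. ]
 [ 0.  -0.  -1. ]]
{'intrinsics': array([[318.9,   0. , 314.9],
       [  0. , 318.9, 199.6],
       [  0. ,   0. ,   1. ]]), 'distortion': array([-0.,  0.,  0.,  0.,  0.]), 'hand_eye': array([[  -0. ,   -1. ,   -0.3,   67.1],
       [   1. ,   -0. ,   -0. ,   -0.3],
       [   0. ,   -0.3,    1. , -142.1],
       [   0. ,    0. ,    0. ,    1. ]])}
```

View pics/c.png

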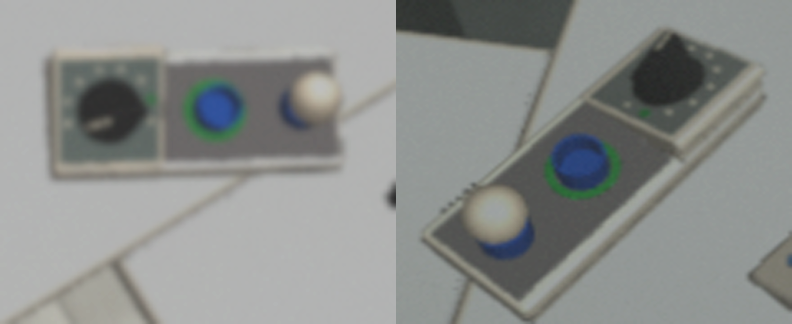

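The crop shows the pointer line on the bar's lower-left end, at what looks like mark 0. The green mark is on the right, next to the empty cup, and no mark lies between them out of order. I'll move above the egg.

>>> {"name": "arm_command", "arguments": {"deltas": [1.4,-2.8,-0.9,0,0,-0.114,1,2.8,-5.7,-1.8,0,0,-0.228,1,4.3,-8.6,-2.7,0,0,-0.342,1,5.8,-11.4,-3.6,0,0,-0.456,1,7.2,-14.3,-4.5,0,0,-0.57,1], "squeeze": 20}}

```text
time: 1.62
position: [311.2, 433.3, 186.0]
tool_rot: [-0.0, 0.465, 0.885, 0.0]
force: [0.3, 0.2, 0.4]
grip_width: 85.5
gripper_force: 0.0
```

>>> {"name": "arm_command", "arguments": {"deltas": [1.4,-2.8,-0.9,0,0,-0.114,1,2.8,-5.7,-1.8,0,0,-0.228,1,4.3,-8.6,-2.7,0,0,-0.342,1,5.8,-11.4,-3.6,0,0,-0.456,1,7.2,-14.3,-4.5,0,0,-0.57,1]}}

```text
time: 2.03
position: [383.2, 290.4, 141.2]
tool_rot: [-0.0, 0.695, 0.719, 0.0]
force: [1.3, 0.7, 0.1]
grip_width: 85.2
gripper_force: 0.0
```

>>> {"name": "arm_command", "arguments": {"deltas": [0,0,0,0,0,0,1,0,0,0,0,0,0,1]}}

```text
time: 2.2
position: [383.4, 289.6, 141.1]
tool_rot: [0.0, 0.695, 0.719, -0.0]
force: [-0.1, 0.5, 0.4]
grip_width: 85.5
gripper_force: 0.0
```

```bash
cat > look.py <<'E'
import sys
from h import *
np.set_printoptions(precision=2,suppress=True)
s,im=snap('wrist',sys.argv[1]);c=cam('wrist',s)
print(s['time'],s['position'],R.from_quat(np.roll(s['tool_rot'],-1)).as_matrix()[:,1],s['qpos'],'F',s['force'],s['grip_width'],s['gripper_force'])
for a in sys.argv[2:]:
    t,z=a.split(':')
    for r in ctrl.trace(t,'wrist')[:2]:
        ys,xs=np.nonzero(r['region']);b=r['box'];uv=(xs.mean(),ys.mean());bc=((b[0]+b[2])/2,(b[1]+b[3])/2)
        print(t,round(r['confidence'],2),np.array(b),np.array(uv),'->',onz(uv,c,float(z)),onz(bc,c,float(z)))
E
python3 look.py w1.png egg_center:54 egg_stand:10
```

```text
2.2 [383.4  289.62 141.1 ] [ 1.    0.03 -0.  ] [-1.    0.14  0.31  1.89 -0.05  1.12 -0.63] F [-0.09  0.51  0.43] 85.47412361493585 0.0
egg_center 0.85 [288.4 168.1 344.2 230.1] [315.7  201.48] -> [384.39 291.62  54.  ] [384.78 293.48  54.  ]
egg_stand 0.98 [283.2 149.5 352.6 202.1] [315.19 169.47] -> [383.49 307.9   10.  ] [386.04 302.41  10.  ]
```

View pics/w1.png

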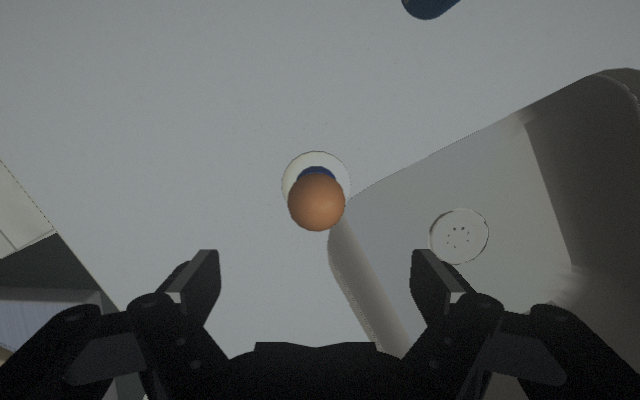

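Wrist view: the egg at (316,201) stands on its stand, centred between the open fingers, at about (384.5, 292). I'll descend and close gently.

>>> {"name": "arm_command", "arguments": {"deltas": [0.1,0.2,-3,0,0,0,1,0.1,0.2,-6,0,0,0,1,0.1,0.2,-8.5,0,0,0,1,0.1,0.2,-10,0,0,0,1,0.1,0.2,-10.8,0,0,0,0.8]}}

```text
time: 2.77
position: [381.9, 294.2, 31.2]
tool_rot: [-0.0, 0.692, 0.722, -0.001]
force: [0.1, 0.5, -0.2]
grip_width: 75.8
gripper_force: 0.0
```

>>> {"name": "arm_command", "arguments": {"deltas": [0,0,0,0,0,0,0.65,0,0,0,0,0,0,0.58,0,0,0,0,0,0,0.54,0,0,0,0,0,0,0.52,0,0,0,0,0,0,0.5]}}

```text
time: 3.18
position: [384.1, 294.4, 34.4]
tool_rot: [-0.0, 0.693, 0.721, 0.001]
force: [0.3, 1.4, 1.9]
grip_width: 42.9
gripper_force: 1.3
```

>>> {"name": "arm_command", "arguments": {"deltas": [0,0,0,0,0,0,0.48,0,0,0,0,0,0,0.46,0,0,0,0,0,0,0.44,0,0,0,0,0,0,0.42,0,0,0,0,0,0,0.4]}}

```text
time: 3.6
position: [384.1, 294.4, 34.3]
tool_rot: [-0.0, 0.693, 0.721, 0.001]
force: [-2.0, -0.3, 6.5]
grip_width: 42.0
gripper_force: 19.8
```

```bash
python3 look.py w2.png egg_center:54
```

```text
3.6 [384.15 294.45  34.28] [1.   0.04 0.  ] [-0.98  0.29  0.3   1.99 -0.11  0.87 -0.58] F [-1.96 -0.32  6.5 ] 41.95271615603945 19.8428875207901
egg_center 0.77 [262.9 225.3 364.5 340.2] [314.21 284.58] -> [384.47 289.62  54.  ] [384.22 290.49  54.  ]
```

>>> {"name": "arm_command", "arguments": {"deltas": [0,0,0.3,0,0,0,0.4,0,0,1,0,0,0,0.4,0,0,2.5,0,0,0,0.4,0,0,4.5,0,0,0,0.4,0,0,7,0,0,0,0.4]}}

```text
time: 4.12
position: [382.8, 292.6, 103.3]
tool_rot: [0.0, 0.693, 0.721, -0.002]
force: [0.1, 1.1, -0.5]
grip_width: 41.9
gripper_force: 20.5
```

>>> {"name": "arm_command", "arguments": {"deltas": [0.5,-0.5,2.5,0,0,0,0.4,1.5,-2,5,0,0,0,0.4,3,-4,7,0,0,0,0.4,4.5,-6.5,8,0,0,0,0.4,6,-9.5,8,0,0,0,0.4]}}

```text
time: 4.53
position: [445.2, 199.2, 186.6]
tool_rot: [0.0, 0.692, 0.722, 0.003]
force: [0.6, 0.7, -0.9]
grip_width: 41.9
gripper_force: 20.5
```

```bash
python3 look.py w3.png egg_center:150
```

```text
4.5333 [445.18 199.2  186.6 ] [1.   0.04 0.  ] [-0.86  0.11  0.41  1.82 -0.05  1.21 -0.4 ] F [ 0.61  0.66 -0.86] 41.85821308046677 20.452373027801514
```

>>> {"name": "arm_command", "arguments": {"deltas": [0.3,-3,0,0,0,0,0.4,0.6,-6,0,0,0,0,0.4,1,-9,0,0,0,0,0.4,1.3,-12,0,0,0,0,0.4,1.6,-15,0,0,0,0,0.4]}}

```text
time: 5.05
position: [459.2, 47.2, 183.4]
tool_rot: [-0.0, 0.693, 0.721, -0.0]
force: [0.7, 0.3, -0.1]
grip_width: 41.7
gripper_force: 20.5
```

>>> {"name": "arm_command", "arguments": {"deltas": [0.3,-3,0,0,0,0,0.4,0.6,-6,0,0,0,0,0.4,1,-9,0,0,0,0,0.4,1.3,-12,0,0,0,0,0.4,1.6,-15,0,0,0,0,0.4]}}

```text
time: 5.47
position: [475.2, -102.6, 183.5]
tool_rot: [-0.0, 0.693, 0.721, 0.0]
force: [0.7, 0.2, -0.8]
grip_width: 41.8
gripper_force: 20.5
```

>>> {"name": "arm_command", "arguments": {"deltas": [0.3,-3,0,0,0,0,0.4,0.6,-6,0,0,0,0,0.4,1,-9,0,0,0,0,0.4,1.3,-11.5,0,0,0,0,0.4,1.6,-13.5,0,0,0,0,0.4]}}

```text
time: 5.88
position: [491.0, -238.5, 183.5]
tool_rot: [-0.0, 0.694, 0.72, -0.0]
force: [0.3, -0.2, -0.4]
grip_width: 42.1
gripper_force: 20.5
```

>>> {"name": "arm_command", "arguments": {"deltas": [0,0,0,0,0,0,0.4,0,0,0,0,0,0,0.4]}}

```text
time: 6.05
position: [490.9, -237.3, 183.1]
tool_rot: [-0.0, 0.694, 0.72, -0.0]
force: [0.8, 0.6, -1.2]
grip_width: 41.6
gripper_force: 20.5
```

```bash
python3 look.py w4.png cup_mouth:60 selector:90 rocker:40 egg_white_center:86
```

```text
6.05 [ 490.94 -237.28  183.13] [ 1.    0.04 -0.  ] [-0.24  0.29  0.77  1.69 -0.22  1.24  0.62] F [ 0.75  0.57 -1.22] 41.57711227357016 20.480251908302307
selector 0.61 [290.3  69.4 348.3 147.6] [318.67 106.02] -> [ 491.48 -166.65   90.  ] [ 491.99 -168.32   90.  ]
rocker 0.75 [264.   42.1 397.3 311.4] [324.06 134.22] -> [ 497.64 -189.53   40.  ] [ 505.29 -227.31   40.  ]
rocker 0.62 [292.8 184.  347.8 228.4] [319.32 201.77] -> [ 495.92 -251.34   40.  ] [ 497.01 -255.61   40.  ]
egg_white_center 0.6 [264.2 225.8 365.  343.2] [314.24 283.97] -> [ 493.4  -310.23   86.  ] [ 493.72 -310.72   86.  ]
```

View pics/w4.png

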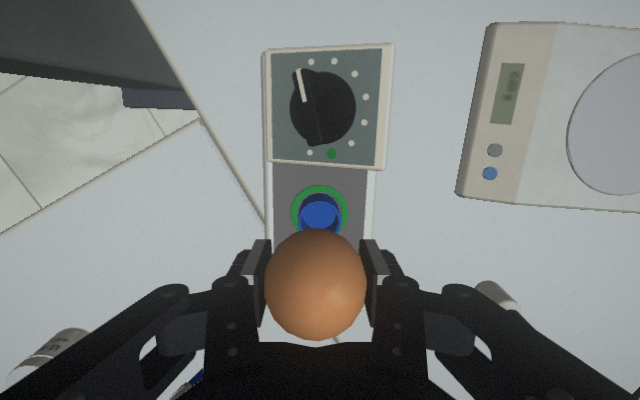

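The wrist view shows the dial at (322,107), with the pointer (298,70) at mark 0, green mark 6 at (331,153), the cup at (319,212) and the egg held well. I'll fit the rocker pose to the panel corners, marks and collar.

```bash
cat > fit.py <<'E'
from h import *
from scipy.optimize import least_squares
np.set_printoptions(precision=2,suppress=True)
s=dict(position=np.array([490.94,-237.28,183.13]),tool_rot=ctrl.sense()['tool_rot'])
c=cam('wrist',s)
marks=np.array([(311,62),(334,61),(355,73),(366,97),(366,125),(351,143),(331,153),(310,152)],float)
corn=np.array([(393,43),(385,168),(264,50),(267,160)],float)
lc=np.array([(52.5,125,78),(52.5,31,78),(-52.5,125,40),(-52.5,31,40)])
col=np.array([(319,184),(290.5,211),(347.5,211)],float)
t=np.radians(20)
def model(p):
    x,y,yaw,sx,sy,r,off=p
    W=lambda P:np.array(P)@np.array([[np.cos(yaw),np.sin(yaw),0],[-np.sin(yaw),np.cos(yaw),0],[0,0,1]])+[x,y,0]
    a=off+np.arange(8)*np.pi/6   # clockwise from rocker +y towards +x
    u=np.sin(a)*r*1.;v=np.cos(a)*r
    M=np.c_[sx+u*np.cos(t),sy+v,59+(sx+u*np.cos(t))*np.tan(t)]
    C=[(0,-15+27,41),(-27,-15,41),(27,-15,41)]
    return proj(W(M),c),proj(W(lc),c),proj(W(C),c),W
def res(p):
    m,k,q,_=model(p);return np.r_[(m-marks).ravel(),.5*(k-corn).ravel(),(q-col).ravel()]
o=least_squares(res,[494,-246,0,0,78,33,0],loss='soft_l1')
print(o.x,o.cost);print(res(o.x))
W=model(o.x)[3];print('cup mouth',W([0,-15,68]),'white',W([0,-89,86]))
sx,sy=o.x[3:5];P=np.array([sx,sy,59+sx*np.tan(t)])+27*np.array([-np.sin(t),0,np.cos(t)]);print('sel grip',W(P),'normal',W(P)-W(P-[-np.sin(t),0,np.cos(t)]))
E
python3 fit.py
```

```text
[ 495.67 -245.41    0.03    0.9    77.3    36.64   -0.25] 12.715437614548748
[ 0.21 -0.35  0.46 -0.06 -0.12  0.85 -0.04 -0.25 -1.59 -2.59  0.38  0.15
  0.29  0.7  -0.25  0.24  1.38 -1.88  0.99  1.2  -3.62 -0.85 -2.98  1.03
  0.23 -0.67 -0.46  0.37  0.3   0.74]
cup mouth [ 496.18 -260.4    68.  ] white [ 498.68 -334.35   86.  ]
sel grip [ 484.72 -168.43   84.7 ] normal [-0.34 -0.01  0.94]
```

```bash
cat >> fit.py <<'E'
print('---')
for z in (17,20,23):
    b=(264.2,225.8,365,343.2)
    print(z,onz(((b[0]+b[2])/2,(b[1]+b[3])/2),c,183.1+z)-s['position'])
    best=None
def eggbox(d):
    u,v=np.meshgrid(np.linspace(0,2*np.pi,60),np.linspace(0,np.pi,40));P=np.c_[(21.5*np.sin(v)*np.cos(u)).ravel(),(21.5*np.sin(v)*np.sin(u)).ravel(),(28*np.cos(v)).ravel()]+s['position']+d
    q=proj(P,c);return np.r_[q.min(0),q.max(0)]
o=least_squares(lambda d:eggbox(d)-[264.2,225.8,365,343.2],[0,0,20],diff_step=1e-2,x_scale=5);print('egg rel tcp',o.x,o.fun)
E
python3 fit.py | sed -n '/---/,$p'
```

```text
---
17 [ 0.58 -6.38 16.97]
20 [ 0.51 -4.62 19.97]
23 [ 0.44 -2.86 22.97]
egg rel tcp [ 0.4  -1.98 20.59] [-1.16  1.13  1.16 -0.95]
```

>>> {"name": "arm_command", "arguments": {"deltas": [0.3,-1,-1,0,0,0,0.4,0.5,-2.1,-3,0,0,0,0.4,0.5,-2.1,-6,0,0,0,0.4,0.5,-2.1,-8,0,0,0,0.4,0.5,-2.1,-9,0,0,0,0.4]}}

```text
time: 6.72
position: [495.5, -255.7, 90.6]
tool_rot: [-0.002, 0.693, 0.721, -0.001]
force: [-0.3, 1.7, -0.8]
grip_width: 41.8
gripper_force: 20.5
```

>>> {"name": "arm_command", "arguments": {"deltas": [0,0,0,0,0,0,0.4,0,0,0,0,0,0,0.4,0,0,0,0,0,0,0.4]}}

```text
time: 6.97
position: [497.6, -257.5, 94.8]
tool_rot: [0.001, 0.693, 0.721, 0.0]
force: [1.1, 0.5, -0.4]
grip_width: 41.7
gripper_force: 20.5
```

```bash
python3 look.py w5.png selector:95
python3 - <<'E'
from h import *
s,im=snap('side');K=im[265:345,205:305];
s,im2=snap('wrist')
a=cv2.resize(K,(500,400),interpolation=2);b=cv2.resize(im2[150:350,220:420],(300,400)[:2] if 0 else (300,300))
b=cv2.copyMakeBorder(b,0,100,0,0,0);cv2.imwrite('pics/d5.png',np.hstack([a,b])[:,:,::-1])
E
```

```text
6.9667 [ 497.57 -257.52   94.78] [1.   0.04 0.  ] [-0.16  0.42  0.74  1.76 -0.32  1.08  0.72] F [ 1.13  0.48 -0.44] 41.74607411626908 20.50947815179825
selector 0.74 [265.1   0.  357.  123.1] [309.18  59.47] -> [ 492.24 -169.98   95.  ] [ 493.04 -170.75   95.  ]
```

View pics/d5.png

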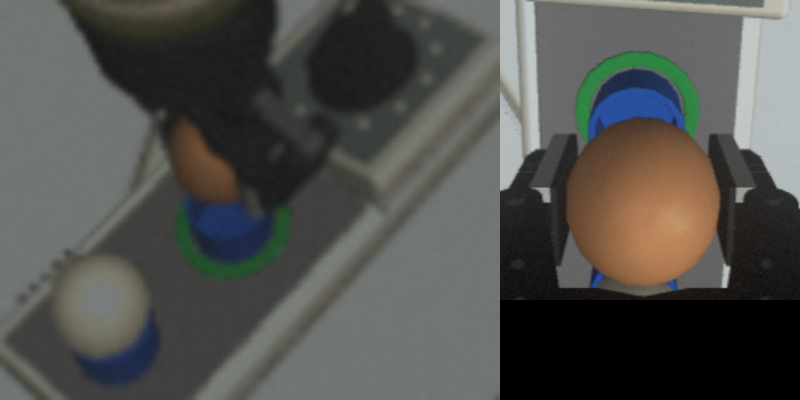

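The egg hangs just above the cup. The collar's centre (col 312) sits slightly left of the egg's (col 315), so I need a small x shift; I'll check y numerically.

Run:
```python
from h import *
s=ctrl.sense();c=cam('wrist',s);P=s['position']
print(P,[ (onz(q,c,41)-P).round(1) for q in [(311.7,184.7),(270,210),(353.3,210)]])
```

```text
[ 497.31371668 -257.54953823   94.42066904] [array([ -2.3,  22.5, -53.4]), array([-28.5,   4.8, -53.4]), array([ 25. ,   6.8, -53.4])]
```

>>> {"name": "arm_command", "arguments": {"deltas": [-0.1,-0.1,-0.3,0,0,0,0.4,-0.2,-0.2,-0.9,0,0,0,0.4,-0.2,-0.2,-1.5,0,0,0,0.4,-0.2,-0.2,-2,0,0,0,0.4,-0.2,-0.2,-2,0,0,0,0.4]}}

```text
time: 7.58
position: [493.7, -258.9, 71.7]
tool_rot: [-0.001, 0.693, 0.721, -0.001]
force: [-0.3, -0.0, -1.3]
grip_width: 42.0
gripper_force: 20.5
```

>>> {"name": "arm_command", "arguments": {"deltas": [0,0,-0.1,0,0,0,0.4,0,0,-0.2,0,0,0,0.4,0,0,-0.3,0,0,0,0.4,0,0,-0.3,0,0,0,0.4]}}

```text
time: 7.92
position: [494.6, -259.4, 70.2]
tool_rot: [-0.0, 0.693, 0.721, -0.0]
force: [-0.2, -0.4, 0.1]
grip_width: 41.8
gripper_force: 20.5
```

```bash
python3 look.py w6.png egg_center:90
```

```text
7.9167 [ 494.65 -259.37   70.23] [ 1.    0.04 -0.  ] [-0.14  0.45  0.72  1.78 -0.34  1.03  0.75] F [-0.18 -0.39  0.15] 41.81340973330005 20.509630143642426
egg_center 0.84 [263.6 226.  366.7 343.1] [314.41 284.  ] -> [ 495.07 -263.85   90.  ] [ 495.39 -264.1    90.  ]
```

Lower in 1 mm steps, watching the force.

>>> {"name": "arm_command", "arguments": {"deltas": [0,0,-0.1,0,0,0,0.4,0,0,-0.1,0,0,0,0.4,0,0,-0.2,0,0,0,0.4,0,0,-0.2,0,0,0,0.4]}}

```text
time: 8.35
position: [494.5, -259.3, 68.1]
tool_rot: [-0.0, 0.693, 0.721, -0.0]
force: [-0.6, -0.1, 0.6]
grip_width: 41.8
gripper_force: 20.5
```

>>> {"name": "arm_command", "arguments": {"deltas": [0,0,-0.05,0,0,0,0.4,0,0,-0.1,0,0,0,0.4,0,0,-0.1,0,0,0,0.4]}}

```text
time: 8.6
position: [494.8, -259.3, 67.3]
tool_rot: [0.0, 0.693, 0.721, 0.0]
force: [0.6, -0.3, 0.6]
grip_width: 41.8
gripper_force: 20.6
```

>>> {"name": "arm_command", "arguments": {"deltas": [0,0,-0.05,0,0,0,0.4,0,0,-0.1,0,0,0,0.4,0,0,-0.1,0,0,0,0.4]}}

```text
time: 8.85
position: [495.0, -259.3, 66.6]
tool_rot: [0.0, 0.693, 0.721, 0.0]
force: [1.1, 0.4, 3.6]
grip_width: 41.8
gripper_force: 20.8
```

>>> {"name": "arm_command", "arguments": {"deltas": [0,0,0,0,0,0,0.4]}}

```text
time: 8.93
position: [495.0, -259.3, 66.6]
tool_rot: [0.0, 0.693, 0.721, 0.0]
force: [0.5, 1.4, 3.8]
grip_width: 41.7
gripper_force: 20.8
```

Seated: contact force about 3.7 N at the expected height. I'll open slowly.

>>> {"name": "arm_command", "arguments": {"deltas": [0,0,0,0,0,0,0.48,0,0,0,0,0,0,0.5,0,0,0,0,0,0,0.52,0,0,0,0,0,0,0.56,0,0,0,0,0,0,0.62]}}

```text
time: 9.35
position: [494.1, -259.4, 65.9]
tool_rot: [-0.0, 0.693, 0.721, -0.0]
force: [-0.0, 0.3, -0.5]
grip_width: 53.1
gripper_force: 0.0
```

>>> {"name": "arm_command", "arguments": {"deltas": [0,0,0,0,0,0,0.7,0,0,0,0,0,0,0.78,0,0,0,0,0,0,0.78,0,0,0,0,0,0,0.78]}}

```text
time: 9.68
position: [494.5, -259.4, 66.2]
tool_rot: [-0.0, 0.693, 0.721, -0.0]
force: [0.8, 1.0, 0.2]
grip_width: 66.7
gripper_force: 0.0
```

```bash
python3 look.py w7.png egg_center:86
```

```text
9.6833 [ 494.53 -259.38   66.24] [ 1.    0.04 -0.  ] [-0.14  0.46  0.72  1.79 -0.35  1.03  0.75] F [0.8  1.03 0.21] 66.71908300516775 0.0
egg_center 0.58 [265.3 225.  366.9 341.6] [315.92 284.27] -> [ 495.61 -263.97   86.  ] [ 495.66 -263.5    86.  ]
egg_center 0.18 [265.5   0.  374.4 119.5] [319.11  53.18] -> [ 493.12 -172.44   86.  ] [ 493.51 -174.58   86.  ]
```

View pics/w7.png

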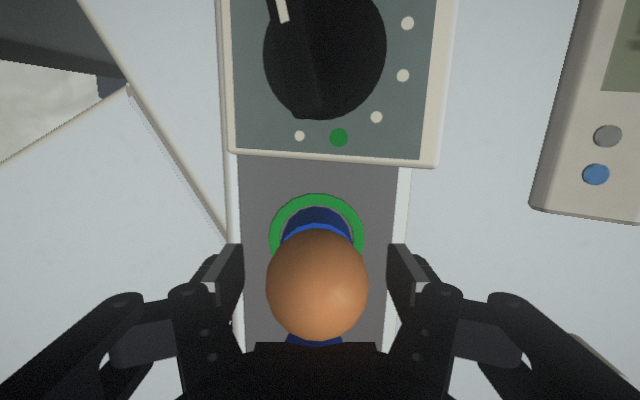

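The brown egg stands upright in the cup at (316,284), fingers clear. I'll rise straight up and work out the selector approach.

>>> {"name": "arm_command", "arguments": {"deltas": [0,0,0.5,0,0,0,0.78,0,0,2,0,0,0,0.78,0,0,5,0,0,0,0.78,0,0,8.5,0,0,0,0.78,0,0,12,0,0,0,0.78]}}

```text
time: 10.2
position: [493.9, -259.3, 187.6]
tool_rot: [-0.001, 0.693, 0.721, -0.0]
force: [1.0, -0.4, -0.2]
grip_width: 66.8
gripper_force: 0.0
```

>>> {"name": "arm_command", "arguments": {"deltas": [0,0,1.5,0,0,0,0.9,0,0,1.5,0,0,0,1]}}

```text
time: 10.37
position: [496.4, -260.8, 206.1]
tool_rot: [0.003, 0.693, 0.721, 0.002]
force: [-0.3, -0.7, 0.2]
grip_width: 84.9
gripper_force: 0.0
```

```bash
cat > sel.py <<'E'
from h import *
np.set_printoptions(precision=3,suppress=True)
yaw=0.03;t=np.radians(20)
Ry=R.from_euler('z',yaw).as_matrix()
n=Ry@[-np.sin(t),0,np.cos(t)];u=Ry@[np.cos(t),0,np.sin(t)];v=Ry@[0,1,0]
G=np.array([484.7,-168.4,84.7]);S=G-27*n
def tool(ang): # pointer angle clockwise from v
    b=np.cos(ang)*v+np.sin(ang)*u      # bar dir
    z=-n;x=b;y=np.cross(z,x);return np.c_[x,y,z]
if __name__=='__main__':
    s=ctrl.sense();R0=R.from_quat(np.roll(s['tool_rot'],-1)).as_matrix()
    Rt=tool(-0.25);rv=R.from_matrix(Rt@R0.T).as_rotvec()
    print('n',n,'Rt',Rt,s['position'],s['qpos'])
    for h in (90,10): print(h,'shift cm',(S+h*n-s['position'])/10,'turn',rv)
E
python3 sel.py
```

```text
n [-0.342 -0.01   0.94 ] Rt [[-0.261  0.903  0.342]
 [ 0.962  0.275  0.01 ]
 [-0.085  0.331 -0.94 ]] [ 496.393 -260.842  206.137] [-0.203  0.31   0.788  1.626 -0.229  1.294  0.661]
90 shift cm [-3.323  9.18  -6.224] turn [-0.03  -0.341  0.239]
10 shift cm [ -0.588   9.262 -13.741] turn [-0.03  -0.341  0.239]
```

>>> {"name": "arm_command", "arguments": {"deltas": [-0.7,2,-1,-0.006,-0.07,0.05,1,-1.3,4,-2.2,-0.012,-0.14,0.1,1,-2,6,-3.6,-0.018,-0.21,0.15,1,-2.7,8,-5,-0.024,-0.28,0.2,1,-3.3,9.2,-6.2,-0.03,-0.341,0.239,1]}}

```text
time: 10.78
position: [460.4, -164.7, 137.9]
tool_rot: [0.133, 0.591, 0.789, 0.108]
force: [-0.1, -0.7, -0.6]
grip_width: 85.2
gripper_force: 0.0
```

>>> {"name": "arm_command", "arguments": {"deltas": [0,0,0,0,0,0,1,0,0,0,0,0,0,1,0,0,0,0,0,0,1]}}

```text
time: 11.03
position: [462.2, -167.7, 140.0]
tool_rot: [0.133, 0.593, 0.787, 0.107]
force: [0.4, -0.6, -0.5]
grip_width: 85.5
gripper_force: 0.0
```

```bash
python3 look.py w8.png selector:90;python3 sel.py
```

```text
11.0333 [ 462.22 -167.75  140.04] [0.9  0.27 0.33] [-0.36 -0.1   0.72  2.16 -0.1   0.74  0.71] F [ 0.43 -0.57 -0.53] 85.53699173392397 0.0
selector 0.84 [287.1 173.8 347.7 259.5] [317.38 210.41] -> [ 480.18 -161.28   90.  ] [ 481.48 -165.45   90.  ]
n [-0.342 -0.01   0.94 ] Rt [[-0.261  0.903  0.342]
 [ 0.962  0.275  0.01 ]
 [-0.085  0.331 -0.94 ]] [ 463.025 -168.384  140.509] [-0.361 -0.097  0.719  2.156 -0.097  0.744  0.706]
90 shift cm [ 0.014 -0.066  0.339] turn [ 0.001 -0.006  0.   ]
10 shift cm [ 2.749  0.016 -7.178] turn [ 0.001 -0.006  0.   ]
```

View pics/w8.png

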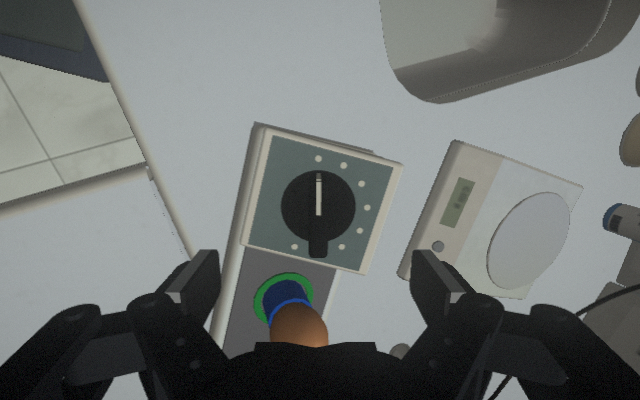

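The bar is aligned with the gripper (cols 310–328, pointer line at (318,195)), pointing at mark 0. The disc's centre is near (318,206). I'll do a quick check of the axis position from this close view.

Run:
```python
from sel import *
s=ctrl.sense();s['position']=np.array([462.22,-167.75,140.04]);c=cam('wrist',s)
def onp(uv,h):
    o,r=ray(uv,c);return o+r*((S+h*n-o)@n)/(r@n)
Rt=tool(-.25)
a=onp((318,206.5),6);print('axis err (tool xyz)',Rt.T@(a-S-6*n))
print('tcp err',Rt.T@(s['position']-S))
for uv in [(318.5,175),(318.5,214)]: print('bar line',Rt.T@(onp(uv,34)-S))
```

```text
axis err (tool xyz) [1.873 0.144 0.   ]
tcp err [  1.819  -1.774 -86.681]
bar line [ 30.693   0.298 -34.   ]
bar line [  5.268   0.361 -34.   ]
```

>>> {"name": "arm_command", "arguments": {"deltas": [0.6,0.05,-1.4,0,0,0,1,1.2,0.1,-3,0,0,0,1,1.8,0.15,-4.6,0,0,0,1,2.3,0.15,-6,0,0,0,1,2.5,0.15,-6.5,0,0,0,1]}}

```text
time: 11.55
position: [487.5, -166.4, 72.9]
tool_rot: [0.132, 0.593, 0.788, 0.105]
force: [-1.2, 1.2, 0.3]
grip_width: 85.2
gripper_force: 0.0
```

>>> {"name": "arm_command", "arguments": {"deltas": [0.1,0,-0.3,0,0,0,0.8,0.25,0,-0.6,0,0,0,0.6,0.25,0,-0.6,0,0,0,0.4,0.25,0,-0.6,0,0,0,0.4]}}

```text
time: 11.88
position: [489.6, -166.3, 68.7]
tool_rot: [0.133, 0.593, 0.787, 0.107]
force: [-0.1, 0.5, -0.2]
grip_width: 38.7
gripper_force: 0.0
```

```bash
cat > st.py <<'E'
from sel import *
s=ctrl.sense();Rm=R.from_quat(np.roll(s['tool_rot'],-1)).as_matrix()
print(s['time'],'axis-frame tcp',tool(-.25).T@(s['position']-S),'angle',np.arctan2(Rm[:,0]@u,Rm[:,0]@v),'tilt',np.degrees(np.arccos(min(1,-Rm[:,2]@n))))
print('q',s['qpos'],'F',s['force'],'T',s['torque'],s['grip_width'],s['gripper_force'])
E
python3 st.py
```

```text
11.8833 axis-frame tcp [  2.126  -0.331 -10.292] angle -0.2500751352638121 tilt 0.4158211088724802
q [-0.346  0.127  0.748  2.181 -0.409  0.588  0.975] F [-0.14   0.512 -0.165] T [-0.031  0.354  0.008] 38.699636782519015 0.0
```

>>> {"name": "arm_command", "arguments": {"deltas": [0,0,0,0,0,0,0.3,0,0,0,0,0,0,0.2,0,0,0,0,0,0,0.1,0,0,0,0,0,0,0.05,0,0,0,0,0,0,0], "squeeze": 50}}

```text
time: 12.3
position: [489.5, -165.8, 69.0]
tool_rot: [0.133, 0.593, 0.787, 0.107]
force: [-1.4, 1.2, 4.8]
grip_width: 12.0
gripper_force: 50.3
```

>>> {"name": "arm_command", "arguments": {"deltas": [0,0,0,0,0,0,0,0,0,0,0,0,0,0,0,0,0,0,0,0,0]}}

```text
time: 12.55
position: [489.5, -165.9, 69.0]
tool_rot: [0.133, 0.593, 0.787, 0.107]
force: [-2.5, 0.2, 4.7]
grip_width: 11.9
gripper_force: 50.4
```

```bash
python3 st.py
```

```text
12.55 axis-frame tcp [  2.474  -0.162 -10.576] angle -0.25007195840563085 tilt 0.3686105460833682
q [-0.346  0.126  0.748  2.182 -0.409  0.588  0.976] F [-2.542  0.227  4.69 ] T [0.192 0.44  0.072] 11.899234632564122 50.42283833026886
```

Gripped. I'll turn one click (0.524 rad) per call.

>>> {"name": "arm_command", "arguments": {"deltas": [0,0,0,0.036,0.001,-0.0985,0,0,0,0,0.0717,0.002,-0.197,0,0,0,0,0.1075,0.003,-0.2955,0,0,0,0,0.143,0.004,-0.394,0,0,0,0,0.179,0.005,-0.492,0]}}

```text
time: 12.97
position: [490.3, -165.8, 69.3]
tool_rot: [0.1, 0.777, 0.605, 0.14]
force: [2.3, 1.2, 2.6]
grip_width: 12.0
gripper_force: 49.8
```

```bash
python3 st.py
```

```text
12.9667 axis-frame tcp [  2.303   0.702 -10.625] angle 0.27827580291703513 tilt 0.31236467509649024
q [-0.41   0.134  0.823  2.184 -0.443  0.593  0.48 ] F [2.322 1.224 2.599] T [ 0.127 -0.327  0.234] 11.969759160962717 49.82988238334656
```

Clean, so I'll continue for two more clicks.

>>> {"name": "arm_command", "arguments": {"deltas": [0,0,0,0.036,0.001,-0.0985,0,0,0,0,0.0717,0.002,-0.197,0,0,0,0,0.1075,0.003,-0.2955,0,0,0,0,0.143,0.004,-0.394,0,0,0,0,0.179,0.005,-0.492,0]}}

```text
time: 13.38
position: [491.1, -166.2, 69.7]
tool_rot: [0.06, 0.907, 0.384, 0.164]
force: [7.0, -0.9, -3.4]
grip_width: 12.1
gripper_force: 49.2
```

>>> {"name": "arm_command", "arguments": {"deltas": [0,0,0,0.036,0.001,-0.0985,0,0,0,0,0.0717,0.002,-0.197,0,0,0,0,0.1075,0.003,-0.2955,0,0,0,0,0.143,0.004,-0.394,0,0,0,0,0.179,0.005,-0.492,0]}}

```text
time: 13.8
position: [491.5, -167.0, 69.9]
tool_rot: [0.017, 0.975, 0.135, 0.176]
force: [10.9, -3.9, -6.4]
grip_width: 11.8
gripper_force: 49.1
```

```bash
python3 st.py
```

```text
13.8 axis-frame tcp [  0.831   1.636 -10.732] angle 1.3254040314535145 tilt 0.44833170332519123
q [-0.561  0.157  0.998  2.191 -0.52   0.6   -0.49 ] F [10.881 -3.886 -6.405] T [-0.808 -1.384 -0.155] 11.84745016119329 49.12600100040436
```

>>> {"name": "arm_command", "arguments": {"deltas": [0.05,-0.02,0,0.036,0.001,-0.0985,0,0.1,-0.05,0,0.0717,0.002,-0.197,0,0.1,-0.05,0,0.1075,0.003,-0.2955,0,0.1,-0.05,0,0.143,0.004,-0.394,0,0.1,-0.05,0,0.179,0.005,-0.492,0]}}

```text
time: 14.22
position: [491.7, -167.9, 69.8]
tool_rot: [-0.029, 0.976, -0.122, 0.176]
force: [1.8, -3.5, 4.0]
grip_width: 12.1
gripper_force: 51.1
```

>>> {"name": "arm_command", "arguments": {"deltas": [0,-0.02,0,0.036,0.001,-0.0985,0,0,-0.05,0,0.0717,0.002,-0.197,0,0,-0.05,0,0.1075,0.003,-0.2955,0,0,-0.05,0,0.143,0.004,-0.394,0,0,-0.05,0,0.179,0.005,-0.492,0]}}

```text
time: 14.63
position: [491.3, -168.7, 69.6]
tool_rot: [-0.072, 0.911, -0.371, 0.164]
force: [-0.6, -4.3, 4.5]
grip_width: 12.2
gripper_force: 51.3
```

```bash
python3 st.py
```

```text
14.6333 axis-frame tcp [ -0.78    0.852 -10.609] angle 2.374075607895771 tilt 0.6210319464458445
q [-0.746  0.228  1.228  2.199 -0.662  0.635 -1.409] F [-0.596 -4.346  4.466] T [-1.114  0.195 -0.223] 12.156584411803884 51.32413923740387
```

>>> {"name": "arm_command", "arguments": {"deltas": [0,0,0,0.036,0.001,-0.0985,0,0,0,0,0.0717,0.002,-0.197,0,0,-0.02,0,0.1075,0.003,-0.2955,0,0,-0.05,0,0.143,0.004,-0.394,0,0,-0.05,0,0.177,0.005,-0.486,0]}}

```text
time: 15.05
position: [490.6, -169.2, 69.3]
tool_rot: [-0.11, 0.786, -0.592, 0.141]
force: [-4.4, -3.0, 8.8]
grip_width: 11.8
gripper_force: 52.1
```

>>> {"name": "arm_command", "arguments": {"deltas": [0,0,0,0,0,0,0]}}

```text
time: 15.13
position: [490.6, -169.3, 69.3]
tool_rot: [-0.11, 0.786, -0.593, 0.141]
force: [-5.5, -1.9, 12.8]
grip_width: 12.1
gripper_force: 52.7
```

```bash
python3 st.py
```

```text
15.1333 axis-frame tcp [ -1.085  -0.045 -10.53 ] angle 2.8925262272522554 tilt 0.6056321679043473
q [-0.826  0.307  1.348  2.202 -0.78   0.684 -1.827] F [-5.488 -1.881 12.759] T [-0.668  0.887 -0.285] 12.093786746972427 52.73186981678009
```

>>> {"name": "arm_command", "arguments": {"deltas": [0,0,0,0,0,0,0.2,0,0,0,0,0,0,0.3,0,0,0,0,0,0,0.45,0,0,0,0,0,0,0.6,0,0,0,0,0,0,0.6]}}

```text
time: 15.55
position: [490.1, -167.1, 68.2]
tool_rot: [-0.11, 0.788, -0.589, 0.139]
force: [-0.2, -0.3, 0.0]
grip_width: 51.4
gripper_force: 0.0
```

>>> {"name": "arm_command", "arguments": {"deltas": [-0.3,0,1,0,0,0,0.6,-1,0,3,0,0,0,0.6,-2,0,5.6,0,0,0,0.6,-3,0,8.5,0,0,0,0.6,-4,0,11,0,0,0,0.6]}}

```text
time: 15.97
position: [455.5, -153.4, 106.1]
tool_rot: [-0.109, 0.792, -0.591, 0.109]
force: [-0.7, 0.4, -1.2]
grip_width: 50.9
gripper_force: 0.0
```

>>> {"name": "arm_command", "arguments": {"deltas": [0,0,0,0,0,0,0.6,0,0,0,0,0,0,0.6,0,0,0,0,0,0,0.6]}}

```text
time: 16.22
position: [456.1, -152.7, 105.7]
tool_rot: [-0.111, 0.792, -0.591, 0.108]
force: [-0.0, -0.2, 0.0]
grip_width: 51.1
gripper_force: 0.0
```

```bash
python3 look.py w9.png selector:90; python3 st.py
```

```text
16.2167 [ 456.15 -152.72  105.7 ] [-0.91 -0.28 -0.3 ] [-0.81 -0.08  1.18  2.19 -0.13  0.71 -2.4 ] F [-0.   -0.24  0.02] 51.1487016719139 0.0
selector 0.74 [249.5 141.6 325.7 244. ] [288.89 188.89] -> [ 483.59 -175.37   90.  ] [ 483.71 -173.08   90.  ]
16.3167 axis-frame tcp [ 20.411 -15.283 -55.892] angle 2.8897831477325924 tilt 3.2035290590828236
q [-0.815 -0.077  1.18   2.195 -0.123  0.712 -2.397] F [ 0.225  0.821 -0.112] T [-0.019  0.341 -0.036] 51.32200735246585 0.0
```

View pics/w9.png

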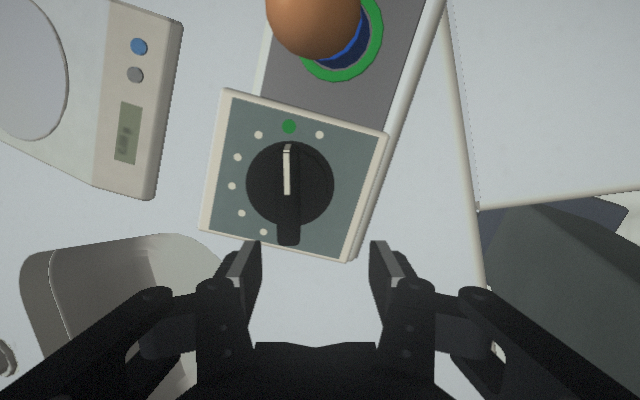

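The pointer (287,165) is in line with the green mark (289,127), and the brown egg is in its cup. I'll back off a little further and take a last side view.

>>> {"name": "arm_command", "arguments": {"deltas": [0.5,0.5,1.5,0,0.05,0,0.6,1,1,3,0,0.1,0,0.6,1.5,2,5,0,0.15,0,0.6,2,3,7,0,0.2,0,0.6,2,4,9,0,0.25,0,0.6]}}

```text
time: 16.73
position: [476.8, -111.9, 196.0]
tool_rot: [-0.033, 0.8, -0.599, 0.008]
force: [0.4, -1.1, -0.5]
grip_width: 51.0
gripper_force: 0.0
```

>>> {"name": "arm_command", "arguments": {"deltas": [0,0,0,0,0,0,0.6,0,0,0,0,0,0,0.6,0,0,0,0,0,0,0.6]}}

```text
time: 16.98
position: [475.5, -113.6, 194.5]
tool_rot: [-0.034, 0.799, -0.6, 0.009]
force: [-0.3, 0.0, 0.8]
grip_width: 51.1
gripper_force: 0.0
```

Run:
```python
from h import *
s,a=snap('side');s,b=snap('wrist')
A=cv2.resize(a[180:365,190:330],(400,500),interpolation=2);B=cv2.resize(b,(400,250))
cv2.imwrite('pics/f.png',np.hstack([A,cv2.copyMakeBorder(B,0,250,0,0,0)])[:,:,::-1]);print(s['position'],s['force'])
```

```text
[ 475.02785458 -113.80270259  194.44910273] [-0.13540062 -0.17729824 -0.29075979]
```

View pics/f.png

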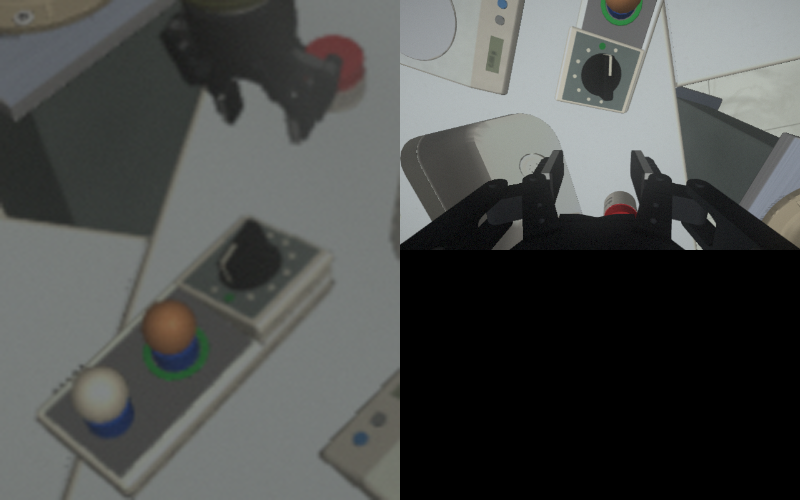

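Both eggs are upright in their cups, the pointer is at green, the jar is in place and the arm is clear.

```bash
python3 -c "
from cell import ctrl
print(ctrl.finish_job())"
```

```text
the job is handed in; nothing more can be done
None
```

I set the brown egg upright in the green-collared cup and turned the selector six clicks clockwise from mark 0 to the green mark; the white egg and jar were left alone, and the job is handed in (about 17 s of the 72 s used).

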